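# Feel round the ground flange of a desiccator base for chips

## Robot

A 7-joint arm with a two-finger parallel gripper is mounted at the origin on the work surface. World frame = base frame: x ahead of the robot, y to its left, z up, the work surface at z = 0. Lengths are in m, angles in rad, forces in N, time in s.
With the tool pointing down it reaches from about 0.4 to 0.85 m from the base axis. Payload 4.5 kg.
Tool frame: the origin (TCP) lies between the finger pads; the fingertips stand 19 mm ahead of it and the grasp point (between the pads) is the TCP (r.tips_ahead is the distance from the TCP to the fingertips, in m); z points along the fingers, y is the line along which they close (so a half turn about z gives the same grasp; the last joint's range is limited). The gripper opens to 88 mm and grips with 3 to 60 N. Pads are 18 mm wide; open, the fingers measure 123 mm over their backs; the gripper's body (75 mm by 187 mm) begins 45 mm behind the grasp point.
Start: joints at [1.303, 0.689, -0.195, 1.565, 0.157, 0.902, -0.215], TCP at [0.186, -0.597, 0.258] pointing down, gripper open.
Joint ranges: [-3.01, 3.01], [-0.46, 2.08], [-1.47, 1.51], [0.13, 2.56], [-1, 4.14], [0.04, 2.09], [-2.66, 2.66]. Speed limits (rad/s): [2.57, 2.57, 3.14, 3.14, 3.14, 3.14, 3.14].

## Interface

Orientations are given as a unit quaternion [x, y, z, w].
In Python, from plant import r, cams, models gives the robot as it stands. The module is installed in compiled form; this text tells all that it offers.
- The arm moves only by the tool jog_arm, never from a script. Its arguments are lists of equal length, an entry for each row: "turn": the turn, a rotation vector about the tool's x, y, z in rad, a list of three; "translation": the shift along the tool's x, y, z in m, a list of three; "grip": the closure, from 0 (fully open) to 1 (shut). In form: {"turn": [[ax, ay, az], ...], "translation": [[tx, ty, tz], ...], "grip": [grip, ...]}. A call has 1 to 20 rows; each row is the pose to reach, as a shift and turn from the pose commanded when the call began, along the tool's axes at that moment; what a row does not reach only later rows make up. A row lasts 1/8 s, in which the tool goes at most 62.5 mm and 10.7 degrees, less where a joint would pass 70% of its speed; a pose out of reach is approached as far as the arm can. A call with a gripper value outside its range is refused whole. The fingers move at their own pace and stop on an object; "force" is the grip in N (left out, the last holds). Time passes only in rows, so rows that repeat a pose let the fingers close. It gives the time, the measured TCP pose, the force, the opening and the grip force at its end, in the units of the state.
- r.get_state(): the state, without advancing time (a new reading comes with each control period).
- cams.snapshot(name): name is "side" or "top"; returns the picture (480x640x3 uint8, red, green, blue); there is no depth.
- cams.camera_params(name): a dict with "fx", "fy", "cx", "cy" (pixels), "k1" (the pictures are not rectified: a ray, as slopes to the right and down, at radius r is drawn at 1 + k1 r^2 times it, then the intrinsics apply), "eye" and "orientation" of the camera in the world. Camera axes: x right, y up, looking along -z (the intrinsics and any distortion apply to the point x, -y, -z); pixel columns grow to the right and rows downward; lengths in m; the calibration is good to about 2 mm. A picture is of the moment at which its call begins. camera_params takes no time and is no camera call.
- r.finish_job(): hands the job in; it is judged then, once.
Trained networks look in the newest picture that a camera, given by its name, has taken for a name from the list of things; names that differ only in an ending like _2 or _b are one class to them, and where a whole thing is asked for, a point or a joint stands for the part that bears it (a point fixed in the world has none). Each returns a list of dicts, best first, with "p" (0 to 1); they miss things now and then, are a little off and sometimes report something else, mostly with a low value. They report only what shows in the picture. A call takes as long as a camera call.
- models.find_in(camera, name): "position" ([x, y, z] in m, in world coordinates, good to about 4 mm: the middle of the surface that is visible of it).
- models.masks_of(camera, name): "pixels" (480x640 bool, what is visible of it).
- models.place_of(camera, name): "position" ([x, y, z] in m, in world coordinates, good to about 4 mm: a listed point, or the origin of a listed thing).
The state is a dict: "clock": time; "q": joint angles; "qd": joint speeds; "joint_torque": joint torques, N m; "tool_pos": TCP position; "eef_rot": TCP orientation; "contact_force": force on the tool from outside, world axes, zero at the start; "moment": the same for the moment, N m; "opening": opening from 0.0 (shut) to 1.0 (fully open); "finger_force": force on a finger pad.
Only numpy, scipy, OpenCV 4.12 (cv2) and the standard library are available. Lean on these libraries where they do the work, as an engineer would, in place of code of your own. Each camera call takes 0.05 s, during which the arm holds its last target. There are 200 camera calls.

## Task

Before the open desiccator base is greased and shut, feel its flat ground-glass flange for chips: with your fingertips held together, touch it lightly above the side neck, run them clockwise (seen from above) once all the way round on the flange, keeping in touch with the glass, until you are above the neck again, then lift clear. Press gently, do not reach down into the bowl where the crucibles stand, and leave the base and everything else on the bench where it is.

Things in the scene. Friction and masses are not known exactly. Their poses are not given: they have to be found in the camera images.
- desiccator: open glass desiccator base, loose, 2.4 kg: a bowl 181 mm across, 125 mm high in all, standing on a foam pad. Origin: centre of the underside; z up; x points along the side neck (glass stub, black screw cap, white hose tap; 63 to 104 mm above the origin, reaching 164 mm from the axis, all below the flange). Inside, a white perforated plate, top 64 mm above the origin, carries three crucibles
- pad (a joint): squeeze (m) of the soft dark foam pad, 210 x 210 x 20 mm, under the desiccator base: about 0 under the glass alone; each further 10 N of push squeezes it about 4 mm, the flange sinking with it and rising again after. It stops hard at 12 mm
- flange (a point): centre of the flange's opening, level with its top face. The flange is the frosted glass ring round the bowl's mouth: flat, level, outer diameter 212 mm, inner 164 mm (24 mm wide, centre line of radius 94 mm), 16 mm thick, its top face 125 mm above the base's origin, about 145 mm above the bench. Axes as the desiccator base
- flange_0 (a point): point on the top face of the flange, in the middle of its width, directly above the side neck: where the round starts and ends
- flange_1 (a point): point on the top face of the flange, in the middle of its width, 40 degrees clockwise (seen from above) from the side neck
- flange_2 (a point): point on the top face of the flange, in the middle of its width, 80 degrees clockwise (seen from above) from the side neck
- flange_3 (a point): point on the top face of the flange, in the middle of its width, 120 degrees clockwise (seen from above) from the side neck
- flange_4 (a point): point on the top face of the flange, in the middle of its width, 160 degrees clockwise (seen from above) from the side neck
- flange_5 (a point): point on the top face of the flange, in the middle of its width, 200 degrees clockwise (seen from above) from the side neck
- flange_6 (a point): point on the top face of the flange, in the middle of its width, 240 degrees clockwise (seen from above) from the side neck
- flange_7 (a point): point on the top face of the flange, in the middle of its width, 280 degrees clockwise (seen from above) from the side neck
- flange_8 (a point): point on the top face of the flange, in the middle of its width, 320 degrees clockwise (seen from above) from the side neck
- crucible_1: porcelain crucible, an open cup 41 mm across the mouth and 36 mm high, standing on the perforated plate inside the desiccator base, its rim 25 mm below the flange; a sample is in it, not to be touched. Origin: centre of its underside
- crucible_2: second crucible, the same
- crucible_3: third crucible, the same
- lid: the desiccator's glass lid, standing flange down on the bench to the left or right: 212 mm across, domed, with a glass knob, 110 mm high, 1.1 kg; bystander, origin at the centre of its underside
- beaker_large: glass beaker 104 mm across, 125 mm high; bystander, origin at the centre of its underside
- beaker_small: glass beaker 60 mm across, 75 mm high; bystander, origin at the centre of its underside
- jar: small jar of grease with metal cap, 60 mm across, 52 mm high; bystander, origin at the centre of its underside
- meter: hand-held field meter in a dark rubber case with blue face, 85 x 190 x 45 mm, lying flat; bystander, origin at the centre of its underside
- tongs: steel crucible tongs lying flat, about 245 mm long and 8 mm high (pivot 10 mm), jaws towards their x; bystander, origin by the pivot, on the bench

How it is judged:
On the way, in this order (a step that is already met when the one before it is completed fails the run):
1. the fingertips touch the flange above the side neck (horizontal distance between the grasp point and flange_0 below 0.016 m and contact force between the fingers and desiccator above 0.2 N), for 0.05 s.
2. still on the flange 40 degrees clockwise of the neck (horizontal distance between the grasp point and flange_1 below 0.016 m and contact force between the fingers and desiccator above 0.2 N), for 0.05 s.
3. still on the flange 80 degrees clockwise of the neck (horizontal distance between the grasp point and flange_2 below 0.016 m and contact force between the fingers and desiccator above 0.2 N), for 0.05 s.
4. still on the flange 120 degrees clockwise of the neck (horizontal distance between the grasp point and flange_3 below 0.016 m and contact force between the fingers and desiccator above 0.2 N), for 0.05 s.
5. still on the flange 160 degrees clockwise of the neck (horizontal distance between the grasp point and flange_4 below 0.016 m and contact force between the fingers and desiccator above 0.2 N), for 0.05 s.
6. still on the flange 200 degrees clockwise of the neck (horizontal distance between the grasp point and flange_5 below 0.016 m and contact force between the fingers and desiccator above 0.2 N), for 0.05 s.
7. still on the flange 240 degrees clockwise of the neck (horizontal distance between the grasp point and flange_6 below 0.016 m and contact force between the fingers and desiccator above 0.2 N), for 0.05 s.
8. still on the flange 280 degrees clockwise of the neck (horizontal distance between the grasp point and flange_7 below 0.016 m and contact force between the fingers and desiccator above 0.2 N), for 0.05 s.
9. still on the flange 320 degrees clockwise of the neck (horizontal distance between the grasp point and flange_8 below 0.016 m and contact force between the fingers and desiccator above 0.2 N), for 0.05 s.
10. back on the flange above the neck: the round is complete (all of step 1), for 0.05 s.
At the end, for the whole second after the job is handed in: Fingertips went once clockwise round the flange, touching (0.2 to 20 N) within 16 mm of mid-width at each 40 degrees, neck to neck. Robot clear; base upright (3 degrees), at rest, within 20 mm of its start; crucibles within 22 mm, lid, beakers, jar, meter, tongs within 15 mm of theirs (angle between desiccator's own z axis and vertical below 0.05 rad and distance of desiccator from where it was at the start of the episode below 0.02 m and linear speed of desiccator below 0.02 m/s and distance of each of crucible_1, crucible_2, crucible_3 from where it was at the start of the episode below 0.022 m and distance of each of lid, beaker_large, beaker_small, jar, meter, tongs from where it was at the start of the episode below 0.015 m).
It fails at once if the glass is pressed harder than 20 N (contact force between the fingers and desiccator above 20 N).
It fails at once if the desiccator base is lifted (more than 8 mm), tipped (more than 5 degrees) or shoved (more than 20 mm) (height (world z) of flange above 0.153 m or angle between desiccator's own z axis and vertical above 0.09 rad or distance of desiccator from where it was at the start of the episode above 0.02 m).
It fails at once if the fingertips reach down into the bowl (horizontal distance between the grasp point and flange below 0.066 m and z of the grasp point in the frame of flange below 0.01 m).
It fails at once if a crucible is touched or disturbed (contact force between the fingers and crucible_1 above 0.3 N or contact force between the fingers and crucible_2 above 0.3 N or contact force between the fingers and crucible_3 above 0.3 N or distance of any of crucible_1, crucible_2, crucible_3 from where it was at the start of the episode above 0.022 m or angle between any of crucible_1, crucible_2, crucible_3's own z axis and vertical above 0.2 rad).
It fails at once if a bystander (lid, beaker, jar, meter, tongs) is moved more than 15 mm (distance of any of lid, beaker_large, beaker_small, jar, meter, tongs from where it was at the start of the episode above 0.015 m).
It also fails if it takes over 64 s, if anything falls off the work surface, if the arm or the gripper's body presses on something with over 40 N, if the wrist force passes 120 N, or if a joint passes its speed limit or range.

## Working session

There is one attempt and no reset: what is moved stays moved. The work goes in short steps, Python scripts to look and compute and a tool call to move; the robot and the scene stay as the last step left them, time stands still between calls to the robot, and variables do not carry over. Pictures are saved under pics/ and viewed, at most 10 in all, crops included, and the job is handed in when it is done.

Besides the shell and the picture viewer there is one more tool, called by a JSON object that holds its "method" and its "body", one argument or row to a line. jog_arm: Moves the arm, as the interface text tells. Its arguments: {"type":"object","properties":{"turn":{"type":"array"},"translation":{"type":"array"},"grip":{"type":"array"},"force":{"type":"number"}},"required":["turn","translation","grip"]}

```bash
mkdir -p pics
python3 - <<'E'
from plant import r,cams,models
import cv2
s=r.get_state();print({k:s[k] for k in("clock","tool_pos","eef_rot","contact_force","opening")})
for c in("top","side"):
    cv2.imwrite(f"pics/{c}0.png",cams.snapshot(c)[:,:,::-1]); print(c,cams.camera_params(c))
    for n in["flange","desiccator"]+["flange_%d"%i for i in (range(9) if c=="top" else [0])]:
        print(n,[(d["p"],[round(float(v),4) for v in d["position"]]) for d in models.place_of(c,n)[:2]])
E
```

```text
{'clock': 0.0, 'tool_pos': array([ 0.18555564, -0.59620719,  0.25691954]), 'eef_rot': array([ 9.88632476e-01,  1.50349636e-01, -1.98252838e-04, -8.80032496e-04]), 'contact_force': array([-0.11023464, -0.66150892,  0.55887978]), 'opening': 0.9984803270543111}
top {'fx': 582.7246301644241, 'fy': 582.7246301644241, 'cx': 315.17505555581477, 'cy': 240.35743830698433, 'k1': 0.024878066881998423, 'eye': array([ 3.07212832e-01, -7.45763943e-04,  1.54127999e+00]), 'orientation': array([-0.05823294,  0.0531059 ,  0.70979849, -0.699982  ])}
flange [(0.96, [0.6531, -0.11, 0.145]), (0.87, [0.6784, -0.0513, 0.1425])]
desiccator [(0.85, [0.59, -0.0469, 0.0143])]
flange_0 [(0.96, [0.6531, -0.11, 0.145]), (0.87, [0.6784, -0.0513, 0.1425])]
flange_1 [(0.96, [0.6531, -0.11, 0.145]), (0.87, [0.6784, -0.0513, 0.1425])]
flange_2 [(0.96, [0.6531, -0.11, 0.145]), (0.87, [0.6784, -0.0513, 0.1425])]
flange_3 [(0.96, [0.6531, -0.11, 0.145]), (0.87, [0.6784, -0.0513, 0.1425])]
flange_4 [(0.96, [0.6531, -0.11, 0.145]), (0.87, [0.6784, -0.0513, 0.1425])]
flange_5 [(0.96, [0.6531, -0.11, 0.145]), (0.87, [0.6784, -0.0513, 0.1425])]
flange_6 [(0.96, [0.6531, -0.11, 0.145]), (0.87, [0.6784, -0.0513, 0.1425])]
flange_7 [(0.96, [0.6531, -0.11, 0.145]), (0.87, [0.6784, -0.0513, 0.1425])]
flange_8 [(0.96, [0.6531, -0.11, 0.145]), (0.87, [0.6784, -0.0513, 0.1425])]
side {'fx': 587.1565290674865, 'fy': 587.1565290674865, 'cx': 320.0693877582784, 'cy': 236.9561771953428, 'k1': -1.3536426884529802e-05, 'eye': array([-0.11904742,  0.8844085 ,  1.04673828]), 'orientation': array([-0.1303869 ,  0.39124397,  0.86689557, -0.28003479])}
flange [(0.83, [0.4948, -0.068, 0.1448]), (0.68, [0.6644, 0.0096, 0.1427])]
desiccator [(0.78, [0.5858, -0.0443, 0.0191])]
flange_0 [(0.83, [0.4948, -0.068, 0.1448]), (0.68, [0.6644, 0.0096, 0.1427])]
```

View pics/top0.png

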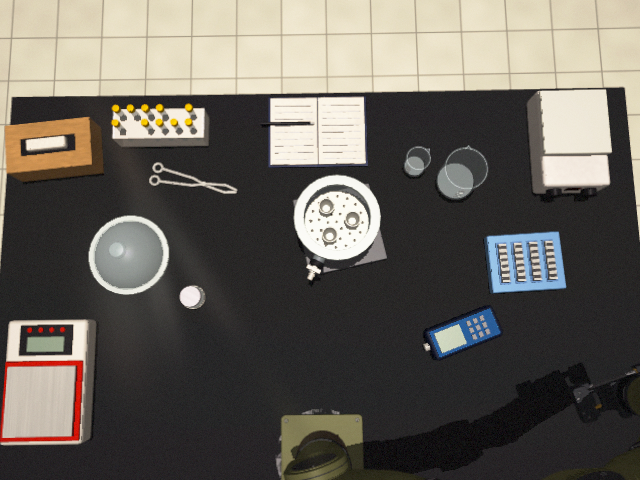

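View pics/side0.png

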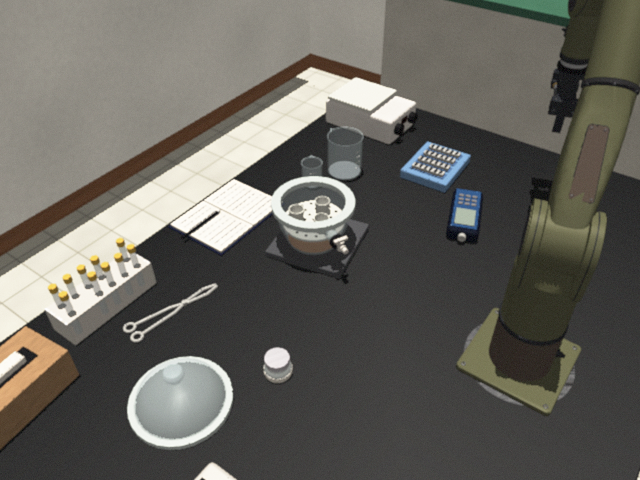

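```bash
cat > h.py <<'E'
import numpy as np,cv2
from scipy.spatial.transform import Rotation as R
def ray(c,uv):
    K=np.array([[c["fx"],0,c["cx"]],[0,c["fy"],c["cy"]],[0,0,1]])
    p=cv2.undistortPoints(np.array(uv,float).reshape(-1,1,2),K,np.array([c["k1"],0,0,0.]))[:,0]
    return R.from_quat(c["orientation"]).apply(np.c_[p[:,0],-p[:,1],-np.ones(len(p))])
def toplane(c,uv,z):
    d=ray(c,uv); return c["eye"]+d*((z-c["eye"][2])/d[:,2])[:,None]
def pix(c,P):
    q=R.from_quat(c["orientation"]).inv().apply(np.atleast_2d(P)-c["eye"]); s=np.c_[q[:,0],-q[:,1]]/-q[:,2:]
    s=s*(1+c["k1"]*(s**2).sum(1))[:,None]; return s*c["fx"]+[c["cx"],c["cy"]]
E
python3 - <<'E'
from plant import cams,models
from h import *
from scipy.optimize import minimize
t=np.linspace(0,2*np.pi,180,endpoint=False)
cs=np.c_[np.cos(t),np.sin(t),0*t]
for n,g in(("top",(337,217)),("side",(314,207))):
    im=cv2.GaussianBlur(cv2.imread(f"pics/{n}0.png",0),(0,0),1).astype(np.float32); c=cams.camera_params(n)
    def val(cx,r):
        p=pix(c,np.r_[cx,.145]+r*cs).astype(np.float32)
        return cv2.remap(im,p[:,:1].copy(),p[:,1:].copy(),1)[:,0]
    # outer edge contrast plus ring brightness
    f=lambda x:-(np.mean([val(x,r) for r in(.087,.092,.097,.101)])-np.mean(val(x,.111)))
    x0=toplane(c,[g],.145)[0,:2]
    m=min((minimize(f,x0+np.array([a,b]),method="Nelder-Mead") for a in(-.006,0,.006) for b in(-.006,0,.006)),key=lambda m:m.fun)
    print(n,x0,m.x,m.fun)
    big=cv2.imread(f"pics/{n}0.png")
    for r,col in((.106,(0,0,255)),(.082,(0,255,0))):
        for u in pix(c,np.r_[m.x,.145]+r*cs): cv2.circle(big,tuple(int(round(v)) for v in u),0,col,-1)
    u=pix(c,np.r_[m.x,.145])[0].astype(int)
    cv2.imwrite(f"pics/{n}1.png",cv2.resize(big[u[1]-70:u[1]+90,u[0]-80:u[0]+80],None,fx=3.5,fy=3.5,interpolation=cv2.INTER_NEAREST)); print(u)
import cv2
a=cv2.hconcat([cv2.imread("pics/top1.png"),cv2.imread("pics/side1.png")]); cv2.imwrite("pics/both.png",cv2.resize(a,(800,400)))
E
```

```text
top [ 0.58615051 -0.0461055 ] [ 0.58786601 -0.04520734] -187.372314453125
[336 216]
side [ 0.56745743 -0.02485326] [ 0.5859419 -0.0448699] -126.33386993408203
[312 200]
```

View pics/both.png

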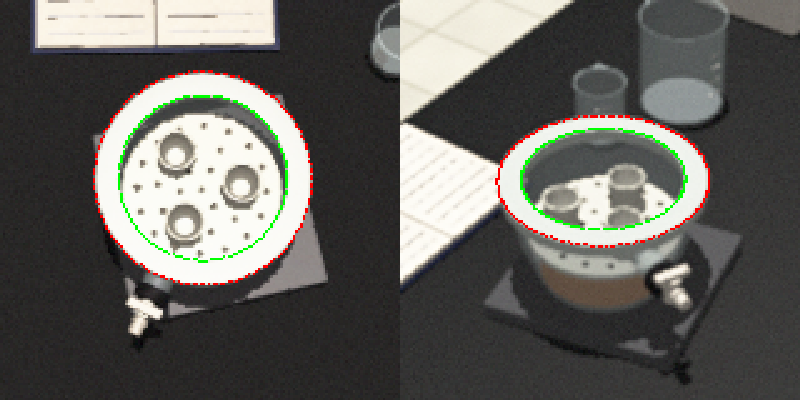

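Run:
```python
from plant import cams,r
from h import *
C=np.array([.587,-.045])
for n,uv in(("top",[(319.2,258.4),(317.2,265.2),(314,270),(312,278)]),("side",[(334.8,241.2),(341,246)])):
    for z in(.095,.1035,.11):
        d=toplane(cams.camera_params(n),uv,z)[:,:2]-C
        print(n,z,np.degrees(np.arctan2(d[:,1],d[:,0])).round(1),np.linalg.norm(d,axis=1).round(3))
s=r.get_state();print(R.from_quat(s["eef_rot"]).as_matrix().round(4))
```

```text
top 0.095 [155.4 156.5 155.4 156.7] [0.105 0.123 0.137 0.157]
top 0.1035 [155.7 156.7 155.5 156.8] [0.106 0.124 0.138 0.158]
top 0.11 [155.8 156.8 155.7 156.9] [0.107 0.124 0.139 0.159]
side 0.095 [154.8 156.6] [0.113 0.136]
side 0.1035 [152.5 154.6] [0.121 0.144]
side 0.11 [151.  153.2] [0.128 0.15 ]
[[ 9.548e-01  2.973e-01  0.000e+00]
 [ 2.973e-01 -9.548e-01 -1.000e-04]
 [ 0.000e+00  1.000e-04 -1.000e+00]]
```

{"method": "jog_arm", "body": {
  "turn": [
    [0,0,0],
    [0,0,0],
    [0,0,0],
    [0,0,0],
    [0,0,0],
    [0,0,0],
    [0,0,0],
    [0,0,0],
    [0,0,0],
    [0,0,0],
    [0,0,0],
    [0,0,0],
    [0,0,0],
    [0,0,0],
    [0,0,0],
    [0,0,0]
  ],
  "translation": [
    [0.02,-0.02,0],
    [0.06,-0.06,0],
    [0.1,-0.1,0],
    [0.14,-0.14,0],
    [0.18,-0.18,0],
    [0.22,-0.22,0],
    [0.26,-0.26,0],
    [0.3,-0.3,0],
    [0.34,-0.335,0],
    [0.38,-0.375,0],
    [0.42,-0.415,0],
    [0.455,-0.45,0.02],
    [0.477,-0.47,0.04],
    [0.477,-0.47,0.065],
    [0.477,-0.47,0.075],
    [0.477,-0.47,0.075]
  ],
  "grip": [1,1,1,1,1,1,1,1,1,1,1,1,1,1,1,1],
  "force": 10
}}

```text
clock: 2.8
tool_pos: [0.5012, -0.0068, 0.1825]
eef_rot: [0.989, 0.15, -0.001, 0.0]
contact_force: [0.2, -0.7, 0.5]
opening: 0.007
finger_force: 0.0
```

{"method": "jog_arm", "body": {
  "turn": [
    [0,0,0],
    [0,0,0],
    [0,0,0],
    [0,0,0],
    [0,0,0],
    [0,0,0],
    [0,0,0]
  ],
  "translation": [
    [0,0,0.005],
    [0,0,0.01],
    [0,0,0.013],
    [0,0,0.015],
    [0,0,0.016],
    [0,0,0.017],
    [0,0,0.017]
  ],
  "grip": [1,1,1,1,1,1,1]
}}

```text
clock: 3.68
tool_pos: [0.5015, -0.0062, 0.1657]
eef_rot: [0.989, 0.15, -0.0, 0.0]
contact_force: [-0.6, 0.4, 0.0]
opening: 0.007
finger_force: 0.0
```

Run:
```python
from plant import cams
import cv2
a=cams.snapshot("side")[130:290,220:420,::-1];b=cams.snapshot("top")[130:290,240:440,::-1]
cv2.imwrite("pics/near.png",cv2.resize(cv2.hconcat([a,b]),None,fx=2,fy=2,interpolation=cv2.INTER_CUBIC))
```

```text
(no output)
```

View pics/near.png

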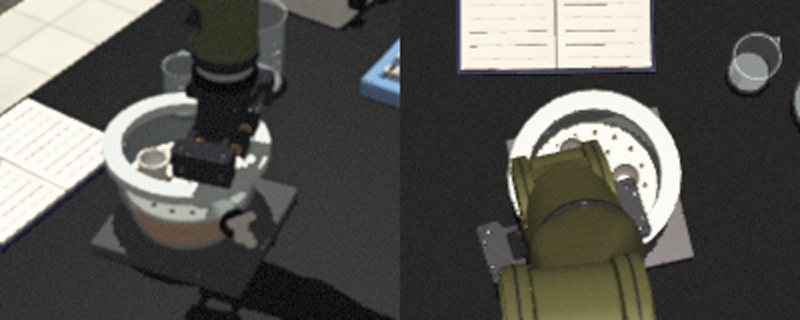

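The gripper is above the neck side of the flange (side view about (205,165), top view about (545,210) in the crop), as planned. Now the touch.

{"method": "jog_arm", "body": {
  "turn": [
    [0,0,0],
    [0,0,0],
    [0,0,0],
    [0,0,0],
    [0,0,0]
  ],
  "translation": [
    [0,0,0.001],
    [0,0,0.002],
    [0,0,0.0025],
    [0,0,0.003],
    [0,0,0.003]
  ],
  "grip": [1,1,1,1,1]
}}

```text
clock: 4.4
tool_pos: [0.5016, -0.0062, 0.1629]
eef_rot: [0.989, 0.15, 0.0, 0.0]
contact_force: [-0.8, 1.0, 4.6]
opening: 0.008
finger_force: 2.0
```

```bash
cat >> h.py <<'E'
def legs(pos,quat,a0,a1,step,C=(.587,-.045),az=155.5):
    M=R.from_quat(quat).as_matrix()
    a=np.radians(az-np.arange(a0+step,a1+.1,step))
    P=np.c_[C[0]+.094*np.cos(a),C[1]+.094*np.sin(a)]-np.array(pos)[:2]
    T=np.c_[P,0*a]@M
    print([[round(float(x),3),round(float(y),3),0] for x,y,_ in T])
E
python3 - <<'E'
from plant import r
from h import *
s=r.get_state(); print(s["tool_pos"],s["contact_force"])
a=np.radians
for b in (0,80,160,240,320):
    p=[.587+.094*np.cos(a(155.5-b)),-.045+.094*np.sin(a(155.5-b))]
    legs(p,s["eef_rot"],b,min(b+80,360),5)
E
```

```text
[ 0.50159046 -0.00617962  0.16288524] [-0.83403265  1.00887417  4.60705364]
[[0.006, -0.006, 0], [0.012, -0.011, 0], [0.019, -0.016, 0], [0.026, -0.02, 0], [0.033, -0.024, 0], [0.041, -0.027, 0], [0.049, -0.029, 0], [0.057, -0.03, 0], [0.065, -0.031, 0], [0.073, -0.031, 0], [0.081, -0.031, 0], [0.089, -0.029, 0], [0.097, -0.027, 0], [0.105, -0.025, 0], [0.112, -0.021, 0], [0.12, -0.017, 0]]
[[0.007, 0.005, 0], [0.013, 0.01, 0], [0.019, 0.016, 0], [0.024, 0.022, 0], [0.029, 0.028, 0], [0.033, 0.035, 0], [0.037, 0.043, 0], [0.04, 0.051, 0], [0.042, 0.058, 0], [0.044, 0.066, 0], [0.044, 0.075, 0], [0.044, 0.083, 0], [0.044, 0.091, 0], [0.042, 0.099, 0], [0.04, 0.107, 0], [0.038, 0.115, 0]]
[[-0.003, 0.007, 0], [-0.007, 0.015, 0], [-0.012, 0.021, 0], [-0.017, 0.028, 0], [-0.023, 0.034, 0], [-0.029, 0.039, 0], [-0.036, 0.044, 0], [-0.043, 0.048, 0], [-0.05, 0.051, 0], [-0.058, 0.054, 0], [-0.066, 0.057, 0], [-0.074, 0.058, 0], [-0.082, 0.059, 0], [-0.09, 0.059, 0], [-0.098, 0.058, 0], [-0.106, 0.057, 0]]
[[-0.008, -0.002, 0], [-0.016, -0.005, 0], [-0.023, -0.008, 0], [-0.03, -0.012, 0], [-0.037, -0.017, 0], [-0.043, -0.022, 0], [-0.049, -0.028, 0], [-0.055, -0.034, 0], [-0.059, -0.041, 0], [-0.064, -0.048, 0], [-0.067, -0.055, 0], [-0.07, -0.063, 0], [-0.072, -0.071, 0], [-0.074, -0.079, 0], [-0.075, -0.087, 0], [-0.075, -0.095, 0]]
[[0.001, -0.008, 0], [0.002, -0.016, 0], [0.004, -0.024, 0], [0.007, -0.032, 0], [0.01, -0.039, 0], [0.014, -0.047, 0], [0.019, -0.053, 0], [0.024, -0.06, 0]]
```

{"method": "jog_arm", "body": {
  "turn": [
    [0,0,0],
    [0,0,0],
    [0,0,0],
    [0,0,0],
    [0,0,0],
    [0,0,0],
    [0,0,0],
    [0,0,0],
    [0,0,0]
  ],
  "translation": [
    [0.006,-0.006,0],
    [0.012,-0.011,0],
    [0.019,-0.016,0],
    [0.026,-0.02,0],
    [0.033,-0.024,0],
    [0.041,-0.027,0],
    [0.049,-0.029,0],
    [0.057,-0.03,0],
    [0.057,-0.03,0]
  ],
  "grip": [1,1,1,1,1,1,1,1,1]
}}

```text
clock: 5.52
tool_pos: [0.5484, 0.0405, 0.1628]
eef_rot: [0.989, 0.151, 0.001, -0.0]
contact_force: [-0.8, -0.5, 4.1]
opening: 0.004
finger_force: 2.0
```

{"method": "jog_arm", "body": {
  "turn": [
    [0,0,0],
    [0,0,0],
    [0,0,0],
    [0,0,0],
    [0,0,0],
    [0,0,0],
    [0,0,0],
    [0,0,0],
    [0,0,0],
    [0,0,0],
    [0,0,0],
    [0,0,0],
    [0,0,0],
    [0,0,0],
    [0,0,0],
    [0,0,0],
    [0,0,0]
  ],
  "translation": [
    [0.007,-0.001,0],
    [0.015,-0.001,0],
    [0.023,-0.001,0],
    [0.031,0.001,0],
    [0.039,0.003,0],
    [0.047,0.005,0],
    [0.054,0.009,0],
    [0.062,0.013,0],
    [0.069,0.018,0],
    [0.075,0.023,0],
    [0.081,0.029,0],
    [0.086,0.035,0],
    [0.091,0.041,0],
    [0.095,0.048,0],
    [0.099,0.056,0],
    [0.102,0.064,0],
    [0.102,0.064,0]
  ],
  "grip": [1,1,1,1,1,1,1,1,1,1,1,1,1,1,1,1,1]
}}

```text
clock: 7.65
tool_pos: [0.6649, 0.0068, 0.163]
eef_rot: [0.989, 0.15, 0.001, 0.001]
contact_force: [1.5, -0.4, 3.9]
opening: 0.006
finger_force: 1.9
```

{"method": "jog_arm", "body": {
  "turn": [
    [0,0,0],
    [0,0,0],
    [0,0,0],
    [0,0,0],
    [0,0,0],
    [0,0,0],
    [0,0,0],
    [0,0,0],
    [0,0,0],
    [0,0,0],
    [0,0,0],
    [0,0,0],
    [0,0,0],
    [0,0,0],
    [0,0,0],
    [0,0,0],
    [0,0,0]
  ],
  "translation": [
    [0.002,0.007,0],
    [0.003,0.014,0],
    [0.003,0.023,0],
    [0.003,0.031,0],
    [0.003,0.039,0],
    [0.001,0.047,0],
    [-0.001,0.055,0],
    [-0.003,0.063,0],
    [-0.006,0.07,0],
    [-0.01,0.077,0],
    [-0.015,0.083,0],
    [-0.02,0.09,0],
    [-0.026,0.096,0],
    [-0.032,0.101,0],
    [-0.039,0.106,0],
    [-0.046,0.11,0],
    [-0.046,0.11,0]
  ],
  "grip": [1,1,1,1,1,1,1,1,1,1,1,1,1,1,1,1,1]
}}

```text
clock: 9.78
tool_pos: [0.6512, -0.1119, 0.1627]
eef_rot: [0.989, 0.15, -0.001, 0.001]
contact_force: [0.8, -1.1, 5.1]
opening: 0.007
finger_force: 2.3
```

{"method": "jog_arm", "body": {
  "turn": [
    [0,0,0],
    [0,0,0],
    [0,0,0],
    [0,0,0],
    [0,0,0],
    [0,0,0],
    [0,0,0],
    [0,0,0],
    [0,0,0],
    [0,0,0],
    [0,0,0],
    [0,0,0],
    [0,0,0],
    [0,0,0],
    [0,0,0],
    [0,0,0],
    [0,0,0]
  ],
  "translation": [
    [-0.006,0.003,0],
    [-0.013,0.006,0],
    [-0.021,0.009,0],
    [-0.029,0.01,0],
    [-0.037,0.011,0],
    [-0.045,0.011,0],
    [-0.053,0.01,0],
    [-0.061,0.009,0],
    [-0.069,0.007,0],
    [-0.077,0.004,0],
    [-0.084,0.001,0],
    [-0.091,-0.003,0],
    [-0.098,-0.008,0],
    [-0.104,-0.013,0],
    [-0.11,-0.019,0],
    [-0.116,-0.025,0],
    [-0.116,-0.025,0]
  ],
  "grip": [1,1,1,1,1,1,1,1,1,1,1,1,1,1,1,1,1]
}}

```text
clock: 11.9
tool_pos: [0.5323, -0.12, 0.1625]
eef_rot: [0.989, 0.151, -0.001, -0.001]
contact_force: [-0.4, -0.0, 5.7]
opening: 0.002
finger_force: 2.5
```

{"method": "jog_arm", "body": {
  "turn": [
    [0,0,0],
    [0,0,0],
    [0,0,0],
    [0,0,0],
    [0,0,0],
    [0,0,0],
    [0,0,0],
    [0,0,0],
    [0,0,0],
    [0,0,0],
    [0,0,0],
    [0,0,0],
    [0,0,0],
    [0,0,0],
    [0,0,0],
    [0,0,0],
    [0,0,0],
    [0,0,0]
  ],
  "translation": [
    [-0.004,-0.006,0],
    [-0.008,-0.013,0],
    [-0.011,-0.02,0],
    [-0.014,-0.028,0],
    [-0.016,-0.036,0],
    [-0.018,-0.044,0],
    [-0.019,-0.052,0],
    [-0.019,-0.06,0],
    [-0.018,-0.068,0],
    [-0.017,-0.076,0],
    [-0.015,-0.084,0],
    [-0.012,-0.092,0],
    [-0.009,-0.099,0],
    [-0.005,-0.107,0],
    [0,-0.113,0],
    [0.004,-0.12,0],
    [0.004,-0.12,0],
    [0.004,-0.12,0]
  ],
  "grip": [1,1,1,1,1,1,1,1,1,1,1,1,1,1,1,1,1,1]
}}

```text
clock: 14.15
tool_pos: [0.5025, -0.0034, 0.1628]
eef_rot: [0.989, 0.151, 0.001, -0.001]
contact_force: [-1.1, 2.6, 5.1]
opening: 0.007
finger_force: 2.1
```

{"method": "jog_arm", "body": {
  "turn": [
    [0,0,0],
    [0,0,0],
    [0,0,0],
    [0,0,0],
    [0,0,0],
    [0,0,0],
    [0,0,0]
  ],
  "translation": [
    [0,0,-0.003],
    [0,0,-0.01],
    [0,0,-0.03],
    [0,0,-0.06],
    [0,0,-0.09],
    [0,0,-0.11],
    [0,0,-0.11]
  ],
  "grip": [1,1,1,1,1,1,1]
}}

```text
clock: 15.02
tool_pos: [0.503, -0.0052, 0.2741]
eef_rot: [0.989, 0.15, 0.002, 0.0]
contact_force: [-0.6, 0.4, -0.2]
opening: 0.002
finger_force: 0.0
```

Run:
```python
from plant import cams,models
import cv2
a=cams.snapshot("side"); cv2.imwrite("pics/end.png",a[:,:,::-1])
print(models.place_of("side","desiccator")[:1])
d=cv2.absdiff(a[:,:,::-1],cv2.imread("pics/side0.png"))
cv2.imwrite("pics/cmp.png",cv2.resize(cv2.hconcat([a[130:290,220:420,::-1],d[130:290,220:420]]),None,fx=2,fy=2))
```

```text
[{'position': [0.5874, -0.0419, 0.0204], 'p': 0.92}]
```

View pics/cmp.png

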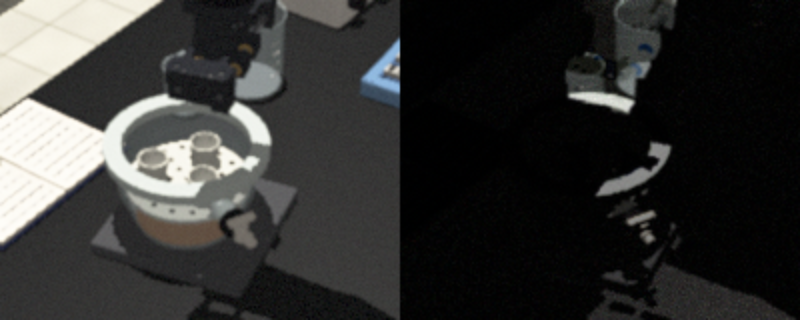

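The base has not moved: the only differences are the arm and its shadow (difference crop around (620,95) and (640,180)), and the crucibles stand as before. I'm handing it in.

```bash
python3 -c "
from plant import r
print(r.finish_job())"
```

```text
the job is handed in; nothing more can be done
None
```

The fingertips went once clockwise round the flange, neck to neck, reading about 4–6 N at each check and within about 3 mm of the planned line; I then lifted clear, saw no movement of the base or crucibles in the side camera, and handed the job in at about 15 s (no verdict was returned).

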